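Load the carton press and hold the clamp

TASK

The glued macaron carton stands in the open tray of the small press: push the tray fully home until it seats at its catch. Then squeeze the trigger against its handle and let it spring back, again and again, until the sprung pad bears on the carton and is pushed back on its spring by about half of its travel, without crushing the carton, touching the rod or pad, or disturbing the other things on the counter. Finish while still gripping trigger and handle, with the trigger squeezed, so that the glue sets under pressure.

Things in the scene. Friction and masses are not known exactly. Their poses are not given: they have to be found in the camera images.
- press: The press, fixed to the counter. Origin on the counter below the middle of the tray's home place; its +x is the way the tray is pushed home, its +y the way rod and pad advance, at x 0, height 60 mm. Grey rod housing x -22..22, y -215..-125 mm, top at 88 mm, with handle and trigger on top; the toothed rod sticks out behind it, to y -312 mm.
- tray: The aluminium tray, sliding along press x; its origin and axes fall on the press's when it is fully home. It starts 60 to 100 mm out towards the robot (origin at press x -60..-100 mm). About 1 N of friction, then about 4 N to pass the sprung catch between 15 and 6 mm from home; past it the catch pulls it home against its stop and keeps it there.
- tray_front (a point): Point in the middle of the outer face of the tray's front wall, the face to push, 60 mm above the counter. That wall is 146 mm wide (y), 8 mm thick, from 12 to 85 mm above the counter. It moves with the tray; at home it is at press x -57, y 20.
- carton: The cream carton with a tan lid, 90 x 70 x 75 mm (x, y, z), 0.15 to 0.31 kg, loose in the tray on its floor 20 mm above the counter; origin at the centre of its underside. It may stand up to 13 mm off the tray's tall left (+y) wall and is pushed against that wall by the pad.
- trigger (a joint): Swing of the black trigger lever in rad: 0 = released, 0.32 = fully squeezed (stop). Its return spring needs 4 to 6 N at the roll, more by the rod's load while it pumps. A full stroke drives the rod by 18 mm (three 6 mm teeth); on release the lever springs back by itself and the ratchet keeps the rod.
- lever: The trigger lever above the housing, 28 mm wide (x), 9 mm thick, 80 mm long, pivoted at its lower end (this origin) at press y -160, height 86 mm; its z runs up along the lever. Its rubber roll, r 8 mm along x, 55 mm up, is the place for the finger. Released it leans 0.32 rad to press +y; squeezed it stands upright. It is squeezed towards press -y, to the handle.
- handle: The fixed black upright handle behind the lever: 30 mm wide (x), 12 mm thick (y), 84 mm tall; origin at the centre of its foot, press y -184, height 86 mm; top at 170 mm.
- squeeze_point (a point): Fixed point midway between the handle's outer face and the roll's outer face when fully squeezed, 141 mm above the counter (press x 0, y -169.5). Close the fingers along press y here, from above. Over both outer faces it measures 41 mm squeezed and about 60 mm released, then with its middle 9 mm further to press +y.
- ram (a joint): Advance of the rod along press +y in m; starts at 0 to 0.03, ends at most at 0.115. A ratchet lets it go forward only (it falls back less than one tooth).
- rod: The toothed steel rod, 12 mm square, with a 32 mm flange in front; it carries the sprung pad. Origin on its axis, inside the housing. Not to be touched by the robot.
- plunger (a joint): How far the pad's spring is squashed, m: 0 = pad fully out, 0.045 = bottomed. The pad's force on the carton is 350 N/m x (value + 0.004 m): 4 N at 7.5 mm, 9 N at 22 mm, 12.5 N at 32 mm, 14 N (crushed) at 36 mm.
- pad: The wooden pressing pad on the rod's sprung plunger, 50 mm wide (x), 44 mm tall, 10 mm thick, centre 60 mm above the counter; origin on the rod's axis 18 mm behind its face.
- pad_face (a point): Centre of the pad's front face, which comes to bear on the carton's right (press -y) side; at ram 0 it is at press y -39, while the carton's side lies at y -3 to 10. With the spring fully out there are 46 mm between the flange and the steel collar behind the pad.
- macaron_a: Macaron, 52 mm across, 29 mm high, origin underneath. Bystander: leave alone.
- macaron_b: Macaron, 52 mm across, 29 mm high, origin underneath. Bystander: leave alone.
- spare_carton: A second carton of the same kind, 90 x 70 x 75 mm, standing on the counter behind the press, origin underneath. Bystander: leave alone.
- jam_jar: Jar, 64 mm across, 90 mm high, origin underneath. Bystander: leave alone.
- tart_ring: Steel ring, 90 mm across, 30 mm high, origin underneath. Bystander: leave alone.
- palette_knife: Flat spatula lying on the counter, 260 mm long. Bystander: leave alone.
- espresso_cup: Cup with handle, 64 mm across, 55 mm high, origin underneath. Bystander: leave alone.
Things that resemble listed ones, but are neither listed nor needed, are in the scene too. What is shaped like the carton but blue or red is not meant.

How it is judged:
By the outcome, as a careful person would: the job done as asked, in the order asked, and still so for the second after the job is handed in, while the arm keeps its last pose, push and grip.
It also fails if it takes over 48 s, if anything falls off the work surface, if the arm or the gripper's body presses on something with over 40 N, if the wrist force passes 120 N, or if a joint passes its speed limit or range.

ROBOT

A 6-joint arm with a two-finger parallel gripper is mounted at the origin on the work surface. World frame = base frame: x ahead of the robot, y to its left, z up, the work surface at z = 0. Lengths are in m, angles in rad, forces in N, time in s.
With the tool pointing down it reaches from about 0.375 to 0.9 m from the base axis. Payload 3.1 kg.
Tool frame: the origin (TCP) lies at the very end of the fingers, on their centre line; the grasp point (between the pads) lies 19 mm behind it; z points along the fingers, y is the line along which they close (so a half turn about z gives the same grasp; the last joint's range is limited). The gripper opens to 87 mm and grips with 3 to 60 N. Pads are 19 mm wide; open, the fingers measure 117 mm over their backs; the gripper's body (75 mm by 190 mm) begins 51 mm behind the grasp point.
Start: joints at [-1.444, 0.527, 1.433, -0, 1.181, -0.178], TCP at [0.188, -0.596, 0.223] pointing down, gripper open.
Joint ranges: [-3.08, 3.08], [-0.75, 2.2], [0.22, 2.44], [-1.43, 4.57], [0, 2.65], [-2.85, 2.85]. Speed limits (rad/s): [2.79, 2.79, 3.14, 3.14, 3.14, 3.14].

INTERFACE

Orientations are given as a unit quaternion [x, y, z, w].
In Python, from rig import status, viewer, robot gives the robot as it stands.
- The arm moves only by the tool arm_command, never from a script. Its arguments are lists of equal length, an entry for each row: "delta_rot": the turn, a rotation vector about the tool's x, y, z in degrees, a list of three; "delta_pos": the shift along the tool's x, y, z in m, a list of three; "gripper": the closure, from -1 (fully open) to 1 (shut). In form: {"delta_rot": [[rx, ry, rz], ...], "delta_pos": [[dx, dy, dz], ...], "gripper": [gripper, ...]}. A call has 1 to 12 rows; each row is the pose to reach, as a shift and turn from the pose commanded when the call began, along the tool's axes at that moment; what a row does not reach only later rows make up. A row lasts 1/12 s, in which the tool goes at most 41.7 mm and 7.16 degrees, less where a joint would pass 70% of its speed; a pose out of reach is approached as far as the arm can. A call with a gripper value outside its range is refused whole. The fingers move at their own pace and stop on an object; "grip_force" is the grip in N (left out, the last holds). Time passes only in rows, so rows that repeat a pose let the fingers close. It gives the time, the measured TCP pose, the force, the opening and the grip force at its end, in the units of the state.
- status.get_obs(): the state, without advancing time (a new reading comes with each control period).
- viewer.camera(name): name is "scene" or "top" or "wrist"; returns a dict with "pixels" (420x560x3 uint8, blue, green, red), "fx", "fy", "cx", "cy" (pixels), "pose" (4x4, takes a point from camera to world coordinates); the wrist camera has in their place "mount" (4x4, takes a point from camera to tool coordinates, whose origin is the TCP and whose axes are the flange's). Camera axes: x right, y down, z forward; pixel columns grow to the right and rows downward; lengths in m; the calibration is good to about 2 mm. A picture is of the moment at which its call begins: read the wrist's pose just before it. There is no depth.
- robot.hand_in(): hands the job in; it is judged then, once.
The state is a dict: "time": time; "q": joint angles; "joint_velocities": joint speeds; "joint_torque": joint torques, N m; "position": TCP position; "tool_rot": TCP orientation; "ft_force": force on the tool from outside, world axes, zero at the start; "moment": the same for the moment, N m; "grip_width": finger opening in m; "grip_force": force on a finger pad.
Only numpy, scipy, OpenCV 4.12 (cv2) and the standard library are available. Lean on these libraries where they do the work, as an engineer would, in place of code of your own. Each camera call takes 0.05 s, during which the arm holds its last target. There are 200 camera calls.

## Working session

There is one attempt and no reset: what is moved stays moved. The work goes in short steps, Python scripts to look and compute and a tool call to move; the robot and the scene stay as the last step left them, time stands still between calls to the robot, and variables do not carry over. Pictures are saved under pics/ and viewed, at most 10 in all, crops included, and the job is handed in when it is done.

Besides the shell and the picture viewer there is one more tool, called as name(argument=value, ...) on one line, values as JSON. arm_command: Moves the arm, as the interface text tells. Its arguments: {"type":"object","properties":{"delta_rot":{"type":"array","items":{"type":"array","items":{"type":"number"}}},"delta_pos":{"type":"array","items":{"type":"array","items":{"type":"number"}}},"gripper":{"type":"array","items":{"type":"number"}},"grip_force":{"type":"number"}},"required":["delta_rot","delta_pos","gripper"]}

```bash
mkdir -p pics; ls
python3 - <<'E'
from rig import status, viewer
import cv2,numpy as np
o=status.get_obs();print({k:np.round(v,3) for k,v in o.items()})
for n in ("scene","top"):
    c=viewer.camera(n);cv2.imwrite(f"pics/{n}0.png",c["pixels"]);print(n,c["fx"],c["fy"],c["cx"],c["cy"],np.round(c["pose"],4).tolist())
E
```

```text
pics
{'time': np.float64(0.0), 'q': array([-1.444,  0.528,  1.434,  0.   ,  1.181, -0.178]), 'joint_velocities': array([ 0.001, -0.001,  0.001, -0.   , -0.001,  0.   ]), 'joint_torque': array([-1.0000e-03, -4.4005e+01, -1.7659e+01,  6.3000e-02,  5.8000e-02,
       -0.0000e+00]), 'position': array([ 0.187, -0.595,  0.222]), 'tool_rot': array([ 0.988,  0.152,  0.   , -0.001]), 'ft_force': array([ 0.65 , -0.137, -0.403]), 'moment': array([ 0.048, -0.038, -0.034]), 'grip_force': np.float64(0.0), 'grip_width': np.float64(0.087)}
scene 411.60360183724674 411.60360183724674 280.08502175919455 208.68538664805152 [[-0.3748, 0.762, -0.5282, 1.116], [0.9271, 0.308, -0.2135, 0.2412], [-0.0, -0.5697, -0.8219, 1.006], [0.0, 0.0, 0.0, 1.0]]
top 436.1944709011268 436.1944709011268 269.19594245806934 212.90335690245453 [[0.0226, -0.9825, 0.1847, 0.3394], [-0.9997, -0.0198, 0.0171, 0.0115], [-0.0131, -0.185, -0.9826, 1.1853], [0.0, 0.0, 0.0, 1.0]]
```

View pics/scene0.png

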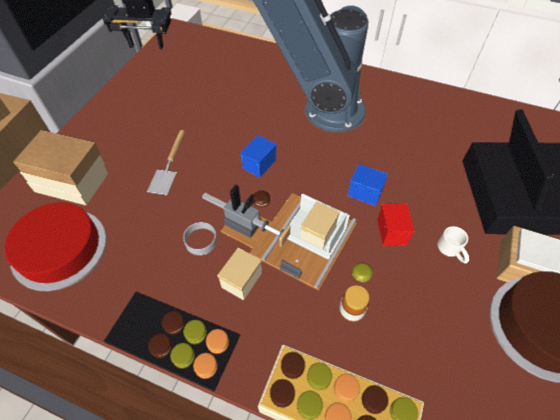

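View pics/top0.png

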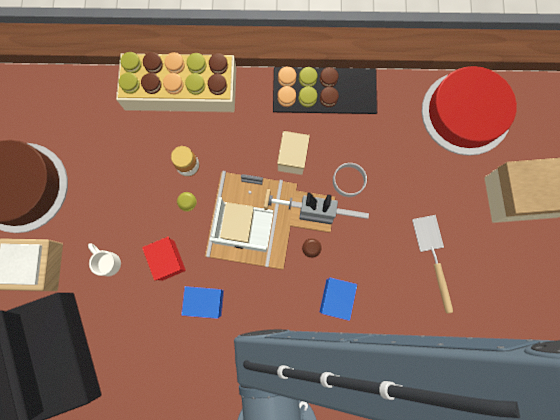

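Scene: the press is at (290,235) in the scene view and (260,220) in the top view. In the top view, the cream boxes are the carton in the tray (238,222) and the spare carton (293,150), which stands behind the press. The blue boxes (202,302), (338,298) and the red box (163,258) are not meant. I choose the one in the white tray. Close crop next.

Run:
```python
import cv2
a=cv2.imread("pics/top0.png")[155:285,195:385]
cv2.imwrite("pics/topc.png",cv2.resize(a,None,fx=4.2,fy=4.2,interpolation=cv2.INTER_CUBIC))
```

```text
(no output)
```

View pics/topc.png

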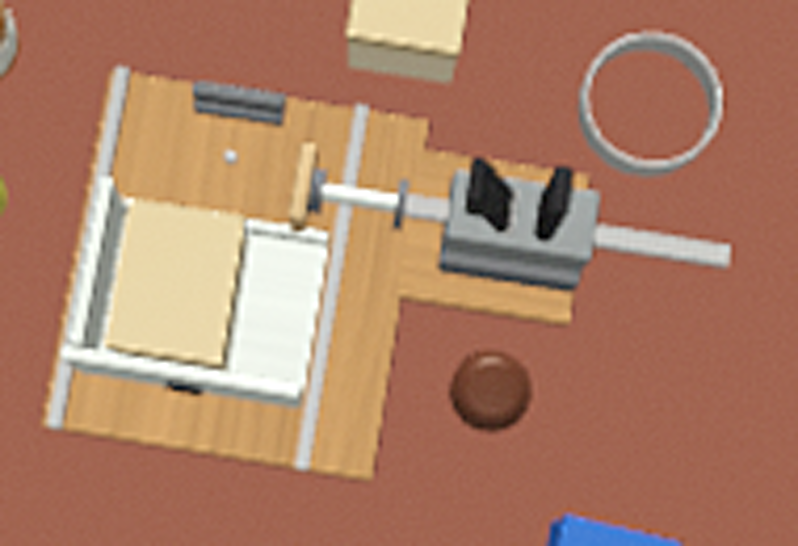

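The crop shows the carton with its cream top at crop (175,280) in the white tray, beside pad (305,185), flange (402,203), housing top corners (455,172), (600,190), (588,265), (443,243), and lever/handle tops (485,165)/(565,175). The tray's front wall top runs from (65,355) to (300,403).

```bash
cat > h.py <<'E'
from rig import status, viewer
import cv2,numpy as np
from scipy.spatial.transform import Rotation as R
def ray(c,uv,z,P=None):
    P=np.array(c["pose"]) if P is None else P
    d=P[:3,:3]@[(uv[0]-c["cx"])/c["fx"],(uv[1]-c["cy"])/c["fy"],1]
    return P[:3,3]+d*(z-P[2,3])/d[2]
def proj(c,p,P=None):
    P=np.array(c["pose"]) if P is None else P
    q=P[:3,:3].T@(np.array(p)-P[:3,3]); return np.array([c["cx"]+c["fx"]*q[0]/q[2],c["cy"]+c["fy"]*q[1]/q[2]])
def fit(loc,w):
    a=np.array(loc);b=np.array(w)[:,:2];A=a-a.mean(0);B=b-b.mean(0)
    t=np.arctan2((A[:,0]*B[:,1]-A[:,1]*B[:,0]).sum(),(A*B).sum())
    Rm=np.array([[np.cos(t),-np.sin(t)],[np.sin(t),np.cos(t)]]);o=b.mean(0)-Rm@a.mean(0)
    return t,o,Rm,np.round(b-(a@Rm.T+o),4)
E
python3 - <<'E'
from h import *
c=viewer.camera("top")
f=lambda u,v,z:ray(c,(u/4.2+195-.4,v/4.2+155-.4),z)
pts=[((.022,-.125),f(455,172,.088)),((.022,-.215),f(600,190,.088)),((-.022,-.215),f(588,265,.088)),((-.022,-.125),f(443,243,.088))]
t,o,Rm,e=fit([p[0] for p in pts],[p[1] for p in pts]);print(np.degrees(t),o,e.tolist())
L=lambda p:np.round(Rm.T@(p[:2]-o),4)
for n,a in dict(rodend=(730,253,.06),flange=(402,203,.06),pad=(305,188,.06),fwL=(65,355,.085),fwR=(300,403,.085),cart1=(130,200,.095),cart2=(245,213,.095),cart3=(225,363,.095),lever=(482,158,.164),handle=(560,167,.17)).items(): w=f(*a);print(n,w.round(4),L(w))
for p,q in (((122,68),(55,425)),((360,105),(302,465))):
    d=f(*p,.015)-f(*q,.015);print(np.degrees(np.arctan2(d[1],d[0])))
d=f(402,203,.06)-f(730,253,.06);print(np.degrees(np.arctan2(d[1],d[0]))-90)
E
```

```text
-7.328991380653415 [0.58695934 0.07251871] [[0.0, -0.0011], [0.002, -0.0005], [-0.0012, 0.0014], [-0.0008, 0.0002]]
rodend [ 0.551  -0.2285  0.06  ] [ 0.0027 -0.3032]
flange [ 0.5787 -0.024   0.06  ] [ 0.0042 -0.0968]
pad [0.5872 0.0371 0.06  ] [ 0.0047 -0.0352]
fwL [0.4753 0.1794 0.085 ] [-0.1243  0.0917]
fwR [0.4493 0.0364 0.085 ] [-0.132  -0.0534]
cart1 [0.5699 0.1427 0.095 ] [-0.0259  0.0674]
cart2 [0.5632 0.0724 0.095 ] [-0.0236 -0.0032]
cart3 [0.4713 0.0816 0.095 ] [-0.1159 -0.0057]
lever [ 0.5838 -0.0661  0.164 ] [ 0.0146 -0.1379]
handle [ 0.578  -0.1099  0.17  ] [ 0.0144 -0.182 ]
-7.91417845348767
-7.8426196315271675
-7.734134854324239
```

```bash
cat >> h.py <<'E'
YAW=np.radians(-7.8);O=np.array([.5884,.0723])
def W(x,y,z):
    return np.array([O[0]+np.cos(YAW)*x-np.sin(YAW)*y,O[1]+np.sin(YAW)*x+np.cos(YAW)*y,z])
def L(w):
    d=np.array(w)[:2]-O;return np.array([np.cos(YAW)*d[0]+np.sin(YAW)*d[1],-np.sin(YAW)*d[0]+np.cos(YAW)*d[1]])
RT=R.from_matrix(np.array([[np.cos(YAW),np.sin(YAW),0],[np.sin(YAW),-np.cos(YAW),0],[0,0,-1]]))
def delta(w,o=None):
    o=o or status.get_obs();r=R.from_quat(o["tool_rot"])
    return r.inv().apply(np.array(w)-o["position"]).round(4),np.degrees((r.inv()*RT).as_rotvec()).round(1)
E
python3 - <<'E'
from h import *
c=viewer.camera("top");p=c["pixels"].astype(int)
m=((p[...,0]>120)&(p[...,0]-p[...,2]>70)).astype(np.uint8)
for k in cv2.findContours(m,0,2)[0]:
    if cv2.contourArea(k)>200:
        q=k[:,0];print([ (ray(c,x,.06)[:2].round(3)).tolist() for x in cv2.boxPoints(cv2.minAreaRect(k))])
print(delta([.43,-.2,.223]),delta(W(-.175,.02,.223)),W(-.175,.02,.045))
E
```

```text
[[0.285, 0.246], [0.357, 0.244], [0.351, 0.15], [0.279, 0.153]]
[[0.297, -0.1], [0.388, -0.119], [0.374, -0.197], [0.283, -0.176]]
(array([ 0.35  , -0.3047, -0.0006]), array([-0.1,  0. , 25.3])) (array([ 4.331e-01, -6.097e-01, -1.000e-04]), array([-0.1,  0. , 25.3])) [0.41773344 0.11586518 0.045     ]
```

arm_command(delta_rot=[[0,0,7],[0,0,14],[0,0,21],[0,0,25.3],[0,0,25.3],[0,0,25.3],[0,0,25.3],[0,0,25.3],[0,0,25.3],[0,0,25.3],[0,0,25.3],[0,0,25.3]], delta_pos=[[0.03,-0.026,0],[0.06,-0.053,0],[0.09,-0.08,0],[0.12,-0.106,0],[0.15,-0.132,0],[0.18,-0.158,0],[0.21,-0.185,0],[0.24,-0.21,0],[0.27,-0.237,0],[0.3,-0.263,0],[0.33,-0.29,0],[0.35,-0.305,0]], gripper=[1,1,1,1,1,1,1,1,1,1,1,1])

```text
time: 1.2
position: [0.4304, -0.1965, 0.2225]
tool_rot: [0.998, -0.067, -0.0, -0.001]
ft_force: [0.0, -0.3, 0.7]
grip_width: 0.0148
grip_force: 0.0
```

Run:
```python
from h import *
print(delta(W(-.175,.02,.223)),delta(W(-.175,.02,.045)), status.get_obs()["position"])
```

```text
(array([-5.450e-02, -3.078e-01,  1.000e-04]), array([-0.1,  0. ,  0.1])) (array([-0.0544, -0.3075,  0.1781]), array([-0.1,  0. ,  0.1])) [ 0.43039741 -0.1964559   0.22249451]
```

arm_command(delta_rot=[[0,0,0],[0,0,0],[0,0,0],[0,0,0],[0,0,0],[0,0,0],[0,0,0],[0,0,0],[0,0,0],[0,0,0],[0,0,0],[0,0,0]], delta_pos=[[-0.006,-0.034,0],[-0.012,-0.07,0],[-0.018,-0.105,0],[-0.025,-0.14,0],[-0.031,-0.175,0],[-0.037,-0.21,0],[-0.043,-0.245,0],[-0.05,-0.28,0],[-0.054,-0.307,0],[-0.054,-0.307,0.03],[-0.054,-0.307,0.07],[-0.054,-0.307,0.09]], gripper=[1,1,1,1,1,1,1,1,1,1,1,1])

```text
time: 2.2
position: [0.4169, 0.1122, 0.1305]
tool_rot: [0.998, -0.067, -0.001, 0.0]
ft_force: [-0.7, 0.8, -1.4]
grip_width: 0.0006
grip_force: 0.0
```

Run:
```python
from h import *
o=status.get_obs();print(delta(W(-.175,.02,.045),o),L(o["position"]))
c=viewer.camera("wrist");cv2.imwrite("pics/w1.png",c["pixels"]);print(c["fx"],c["cx"],c["cy"],np.round(c["mount"],4).tolist())
```

```text
(array([ 0.0005, -0.0038,  0.0855]), array([0. , 0.1, 0.1])) [-0.17535017  0.01621732]
337.6535613251728 280.9156275574491 213.91347216030402 [[0.0013, -0.958, -0.2868, 0.0792], [1.0, 0.0013, 0.0002, -0.0006], [0.0002, -0.2868, 0.958, -0.1615], [0.0, 0.0, 0.0, 1.0]]
```

View pics/w1.png

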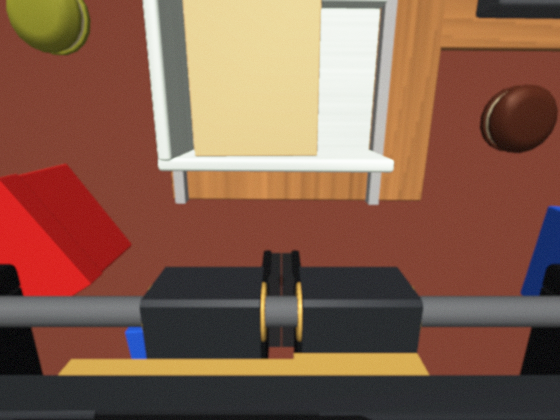

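Wrist view: the tray's front wall runs level from (160,163) to (392,163) with the fingers at column 282, so yaw and centring are good.

```bash
cat >> h.py <<'E'
def wpose(c,o):
    T=np.eye(4);T[:3,:3]=R.from_quat(o["tool_rot"]).as_matrix();T[:3,3]=o["position"];return T@np.array(c["mount"])
E
python3 - <<'E'
from h import *
o=status.get_obs();c=viewer.camera("wrist");P=wpose(c,o)
for uv in ((160,170),(392,170)): w=ray(c,uv,.085,P);print(w,L(w))
E
```

```text
[0.46981511 0.17882285 0.085     ] [-0.13194453  0.08944346]
[0.45090186 0.03913692 0.085     ] [-0.13172524 -0.05151689]
```

arm_command(delta_rot=[[0,0,0],[0,0,0],[0,0,0]], delta_pos=[[0,0,0.035],[0,0,0.07],[0,0,0.085]], gripper=[1,1,1])

```text
time: 2.55
position: [0.4186, 0.1111, 0.0463]
tool_rot: [0.998, -0.069, -0.0, 0.0]
ft_force: [-0.6, -0.7, 0.4]
grip_width: 0.0005
grip_force: 0.0
```

arm_command(delta_rot=[[0,0,0],[0,0,0],[0,0,0],[0,0,0],[0,0,0],[0,0,0],[0,0,0],[0,0,0],[0,0,0],[0,0,0],[0,0,0],[0,0,0]], delta_pos=[[0.012,0,0],[0.024,0,0],[0.03,0,0],[0.034,0,0],[0.039,0,0],[0.045,0,0],[0.051,0,0],[0.058,0,0],[0.065,0,0],[0.072,0,0],[0.079,0,0],[0.084,0,0]], gripper=[1,1,1,1,1,1,1,1,1,1,1,1])

```text
time: 3.55
position: [0.5029, 0.0997, 0.0475]
tool_rot: [0.998, -0.068, 0.001, -0.0]
ft_force: [-1.0, -0.5, 0.7]
grip_width: 0.0004
grip_force: 0.6
```

Run:
```python
from h import *
o=status.get_obs();print(L(o["position"]));c=viewer.camera("wrist");P=wpose(c,o);cv2.imwrite("pics/w2.png",c["pixels"])
for x in (-.132,-.080,-.057): print(proj(c,W(x,.093,.085),P),proj(c,W(x,-.053,.085),P))
```

```text
[-0.08841206  0.01549991]
[111.96143333 393.58181229] [432.14042465 393.79448208]
[ 93.98721341 291.82205244] [448.36221627 292.04602321]
[ 84.75176977 239.53624913] [456.6973706  239.76516994]
```

View pics/w2.png

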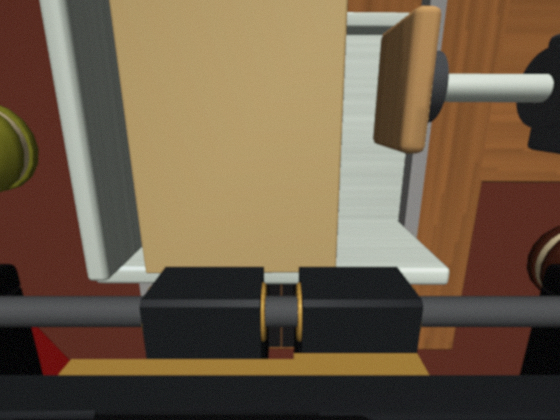

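The wall edge at row 282 puts the tray about 19 mm from home, with the carton standing well and the pad at (410,90) clear of it.

arm_command(delta_rot=[[0,0,0],[0,0,0],[0,0,0],[0,0,0],[0,0,0],[0,0,0],[0,0,0]], delta_pos=[[0.004,0,0],[0.008,0,0],[0.012,0,0],[0.015,0,0],[0.018,0,0],[0.02,0,0],[0.02,0,0]], gripper=[1,1,1,1,1,1,1])

```text
time: 4.18
position: [0.5202, 0.0973, 0.0472]
tool_rot: [0.998, -0.068, -0.001, 0.0]
ft_force: [-0.7, -0.7, -1.1]
grip_width: 0.0003
grip_force: 0.6
```

arm_command(delta_rot=[[0,0,0],[0,0,0],[0,0,0],[0,0,0]], delta_pos=[[0.001,0,0],[0.002,0,0],[0.003,0,0],[0.003,0,0]], gripper=[1,1,1,1])

```text
time: 4.52
position: [0.5243, 0.0968, 0.0476]
tool_rot: [0.998, -0.068, -0.0, -0.0]
ft_force: [-2.4, 1.0, 0.2]
grip_width: 0.0004
grip_force: 1.1
```

arm_command(delta_rot=[[0,0,0],[0,0,0],[0,0,0],[0,0,0]], delta_pos=[[0.001,0,0],[0.002,0,0],[0.002,0,0],[0.002,0,0]], gripper=[1,1,1,1])

```text
time: 4.85
position: [0.5242, 0.0968, 0.0475]
tool_rot: [0.998, -0.068, -0.002, -0.0]
ft_force: [-5.2, 1.5, 3.3]
grip_width: 0.0005
grip_force: 2.8
```

Run:
```python
from h import *
o=status.get_obs();print(L(o["position"]),o["ft_force"])
```

```text
[-0.06695797  0.01552113] [-5.15401756  1.52355441  3.28885994]
```

Position stalls at x −67 mm (= −57 − 10 mm finger half-width) as the force rises, so the tray is at its stop. Backing off and rising.

arm_command(delta_rot=[[0,0,0],[0,0,0],[0,0,0],[0,0,0],[0,0,0],[0,0,0],[0,0,0],[0,0,0],[0,0,0]], delta_pos=[[-0.015,0,0],[-0.035,0,0],[-0.06,0,0],[-0.065,0,-0.035],[-0.065,0,-0.07],[-0.065,0,-0.11],[-0.065,0,-0.15],[-0.065,0,-0.18],[-0.065,0,-0.18]], gripper=[-1,-1,-1,-1,-1,-1,-1,-1,-1])

```text
time: 5.6
position: [0.4678, 0.1053, 0.2343]
tool_rot: [0.998, -0.068, 0.009, -0.0]
ft_force: [0.5, -0.6, 0.2]
grip_width: 0.0526
grip_force: 0.0
```

Run:
```python
from h import *
o=status.get_obs();c=viewer.camera("wrist");P=wpose(c,o);p=c["pixels"];cv2.imwrite("pics/w3.png",p)
print(o["position"],L(o["position"]),delta(W(0,-.1695,.24),o))
for n,q in dict(fwL=(-.057,.093,.085),fwR=(-.057,-.053,.085),hou1=(-.022,-.125,.088),padface=(0,-.03,.082),han=(-.015,-.19,.17),han2=(-.015,-.178,.17)).items(): print(n,proj(c,W(*q),P).round())
```

```text
[0.46784608 0.10525361 0.23434165] [-0.12391086  0.01628768] (array([ 0.1241,  0.1857, -0.0038]), array([-0.1, -1. , -0. ]))
fwL [197. 130.]
fwR [359. 130.]
hou1 [446.  89.]
padface [336.  62.]
han [614.  65.]
han2 [595.  65.]
```

View pics/w3.png

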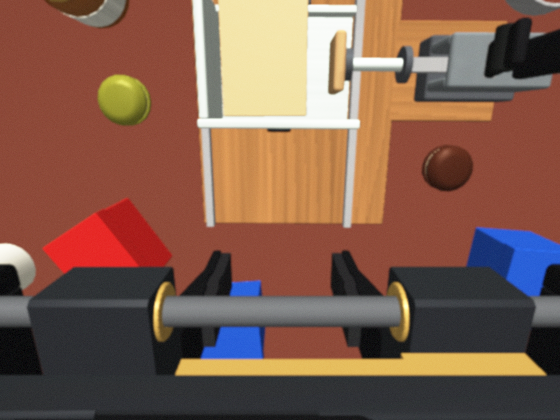

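Wall edge at row ~128 against the 130 predicted for home; housing corner (447,88) agrees too. The tray stayed seated. Next I move above the squeeze point.

arm_command(delta_rot=[[0,0,0],[0,0,0],[0,0,0],[0,0,0],[0,0,0],[0,0,0],[0,0,0],[0,0,0]], delta_pos=[[0.015,0.025,0],[0.035,0.055,0],[0.055,0.085,0],[0.075,0.115,0],[0.095,0.145,0],[0.115,0.175,0],[0.124,0.187,0],[0.124,0.187,0]], gripper=[-1,-1,-1,-1,-1,-1,-1,-1])

```text
time: 6.32
position: [0.5611, -0.1006, 0.2261]
tool_rot: [0.998, -0.07, 0.001, 0.001]
ft_force: [0.6, 0.3, -1.7]
grip_width: 0.0869
grip_force: 0.0
```

Run:
```python
from h import *
o=status.get_obs();c=viewer.camera("wrist");P=wpose(c,o);p=c["pixels"].copy()
print(o["position"],L(o["position"]),delta(W(0,-.1695,.122),o))
for q in [(a,b,.17) for a in(-.015,.015) for b in (-.19,-.178)]+[(a,b,.088) for a in(-.022,.022) for b in (-.215,-.125)]: 
    u=proj(c,W(*q),P);print(q,u.round());cv2.circle(p,tuple(int(i) for i in u),2,(0,0,255),-1)
cv2.imwrite("pics/w4.png",p)
```

```text
[ 0.56113961 -0.10061219  0.22607053] [-0.00354129 -0.17501204] (array([ 0.0034, -0.0056,  0.1041]), array([ 0.1, -0.1, -0.3]))
(-0.015, -0.19, 0.17) [303. 249.]
(-0.015, -0.178, 0.17) [286. 249.]
(0.015, -0.19, 0.17) [304. 207.]
(0.015, -0.178, 0.17) [286. 207.]
(-0.022, -0.215, 0.088) [324. 222.]
(-0.022, -0.125, 0.088) [228. 222.]
(0.022, -0.215, 0.088) [326. 175.]
(0.022, -0.125, 0.088) [225. 176.]
```

View pics/w4.png

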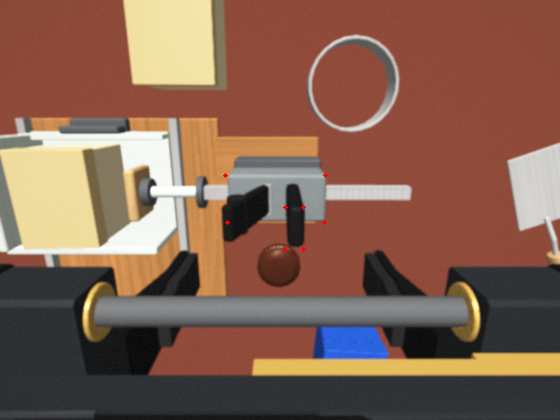

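The drawn model marks fall on the housing corners and handle top (287–303, 207–247), so the pose is good to about 2–3 mm. I descend offset 9 mm towards the lever for clearance.

arm_command(delta_rot=[[0,0,0],[0,0,0],[0,0,0],[0,0,0],[0,0,0],[0,0,0],[0,0,0]], delta_pos=[[0,-0.011,0],[0,-0.011,0],[0,-0.011,0.03],[0,-0.011,0.06],[0,-0.011,0.09],[0,-0.011,0.11],[0,-0.011,0.11]], gripper=[-1,-1,-1,-1,-1,-1,-1])

```text
time: 6.95
position: [0.5567, -0.0826, 0.1137]
tool_rot: [0.998, -0.067, -0.005, -0.001]
ft_force: [-0.7, 0.1, 0.1]
grip_width: 0.0871
grip_force: 0.0
```

Run:
```python
from h import *
o=status.get_obs();print(o["position"],L(o["position"]),delta(W(0,-.1695,.122),o),o["ft_force"])
```

```text
[ 0.5566975  -0.08259367  0.11371004] [-0.0103877  -0.15776309] (array([ 0.0103,  0.0117, -0.0084]), array([-0.1,  0.6,  0.1])) [-0.66338924  0.06007568  0.0955162 ]
```

arm_command(delta_rot=[[0,0,0],[0,0,0],[0,0,0]], delta_pos=[[0,0,0],[0,0,0],[0,0,0]], gripper=[-1,-1,-1])

```text
time: 7.2
position: [0.562, -0.0857, 0.1194]
tool_rot: [0.998, -0.068, 0.002, 0.0]
ft_force: [0.1, -0.4, 0.6]
grip_width: 0.0871
grip_force: 0.0
```

Run:
```python
from h import *
o=status.get_obs();print(o["position"],L(o["position"]),delta(W(0,-.1695,.122),o),o["ft_force"])
```

```text
[ 0.5619635  -0.08567635  0.11942819] [-0.00475205 -0.16010257] (array([ 0.0048,  0.0094, -0.0025]), array([ 0. , -0.2,  0. ])) [ 0.12105287 -0.37253644  0.57426405]
```

arm_command(delta_rot=[[0,0,0],[0,0,0],[0,0,0],[0,0,0],[0,0,0],[0,0,0],[0,0,0],[0,0,0],[0,0,0],[0,0,0]], delta_pos=[[0.006,0.005,-0.002],[0.006,0.0095,-0.002],[0.006,0.0095,-0.002],[0.006,0.0095,-0.002],[0.006,0.0095,-0.002],[0.006,0.0095,-0.002],[0.006,0.0095,-0.002],[0.006,0.0095,-0.002],[0.006,0.0095,-0.002],[0.006,0.0095,-0.002]], gripper=[-1,-1,1,1,1,1,1,1,1,1], grip_force=25)

```text
time: 8.03
position: [0.5651, -0.0962, 0.1203]
tool_rot: [0.998, -0.068, -0.0, 0.001]
ft_force: [-6.4, -11.2, 1.9]
grip_width: 0.0418
grip_force: 16.8
```

Run:
```python
from h import *
o=status.get_obs();print(L(o["position"]),o["position"][2],o["ft_force"])
c=viewer.camera("wrist");cv2.imwrite("pics/w5.png",c["pixels"])
```

```text
[-0.00020558 -0.17012532] 0.12029442399037257 [ -6.39651733 -11.20306294   1.87228234]
```

View pics/w5.png

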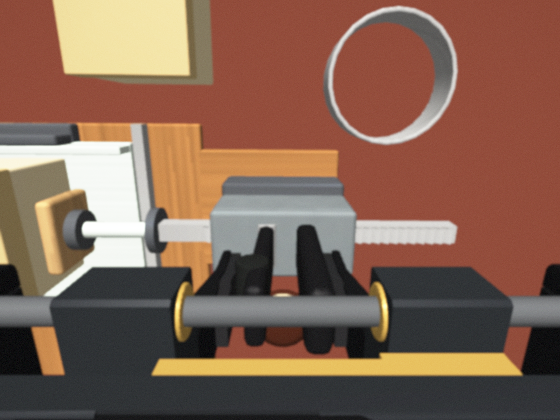

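Trigger is squeezed (width 41.8 mm) and the rod has advanced (rod end at (455,232), flange (155,230), collar (80,230)). The pad is still short of the carton, so I release and make a second stroke.

```bash
cat >> h.py <<'E'
def rod():
    o=status.get_obs();c=viewer.camera("wrist");P=wpose(c,o);p=c["pixels"]
    g=p.astype(int).min(2)
    r=int(proj(c,W(0,-.25,.066),P)[1]);band=lambda a,b:np.median(g[r-4:r+5,a:b],0)
    line=np.median(g[r-3:r+4],0);s=(line>115).astype(int)
    e=np.flatnonzero(np.diff(np.r_[0,s,0]));runs=[(a,b-1) for a,b in zip(e[::2],e[1::2]) if b-a>5]
    return o,r,[(a,b,(L(ray(c,(a,r),.066,P))[1]*1e3).round(1),(L(ray(c,(b,r),.066,P))[1]*1e3).round(1)) for a,b in runs],p
E
python3 - <<'E'
from h import *
o,r,x,p=rod();print(r,x,o["ft_force"].round(1),o["grip_width"])
E
```

```text
234 [(np.int64(36), np.int64(47), np.float64(-4.7), np.float64(-12.2)), (np.int64(78), np.int64(140), np.float64(-33.1), np.float64(-75.1)), (np.int64(154), np.int64(255), np.float64(-84.6), np.float64(-153.1)), (np.int64(273), np.int64(293), np.float64(-165.3), np.float64(-178.9)), (np.int64(316), np.int64(451), np.float64(-194.5), np.float64(-286.4))] [-3.1 -3.7  5.7] 0.040449882399194725
```

arm_command(delta_rot=[[0,0,0],[0,0,0],[0,0,0],[0,0,0],[0,0,0],[0,0,0]], delta_pos=[[0,0,0],[0,0,0],[0,0,0],[0,0,0],[0,0,0],[0,0,0]], gripper=[-0.95,-0.95,-0.95,-0.95,-0.95,-0.95])

```text
time: 8.63
position: [0.5653, -0.0963, 0.1193]
tool_rot: [0.998, -0.068, -0.0, 0.0]
ft_force: [0.7, 2.6, -1.7]
grip_width: 0.072
grip_force: 1.7
```

Run:
```python
from h import *
o,r,x,p=rod();print(r,x,o["ft_force"].round(1),o["grip_width"],L(o["position"]))
```

```text
235 [(np.int64(40), np.int64(50), np.float64(-6.7), np.float64(-13.5)), (np.int64(82), np.int64(144), np.float64(-35.1), np.float64(-77.1)), (np.int64(158), np.int64(248), np.float64(-86.5), np.float64(-147.4)), (np.int64(271), np.int64(295), np.float64(-163.0), np.float64(-179.3)), (np.int64(318), np.int64(456), np.float64(-194.8), np.float64(-288.2))] [ 0.7  2.6 -1.7] 0.07204697733614263 [ 3.45297307e-06 -1.70198638e-01]
```

arm_command(delta_rot=[[0,0,0],[0,0,0],[0,0,0],[0,0,0],[0,0,0],[0,0,0],[0,0,0],[0,0,0],[0,0,0],[0,0,0],[0,0,0],[0,0,0]], delta_pos=[[0,0,0],[0,0,0],[0,0,0],[0,0,0],[0,0,0],[0,0,0],[0,0,0],[0,0,0],[0,0,0],[0,0,0],[0,0,0],[0,0,0]], gripper=[-0.95,-0.95,-0.95,1,1,1,1,1,1,1,1,1])

```text
time: 9.68
position: [0.5652, -0.0971, 0.1206]
tool_rot: [0.998, -0.068, -0.0, 0.001]
ft_force: [-2.6, -3.1, 7.1]
grip_width: 0.0402
grip_force: 25.1
```

Run:
```python
from h import *
o,r,x,p=rod();print(r,x,o["ft_force"].round(1),o["grip_width"],L(o["position"]))
```

```text
234 [(np.int64(9), np.int64(19), np.float64(14.1), np.float64(7.3)), (np.int64(52), np.int64(113), np.float64(-15.1), np.float64(-56.5)), (np.int64(128), np.int64(256), np.float64(-66.7), np.float64(-153.7)), (np.int64(273), np.int64(294), np.float64(-165.2), np.float64(-179.5)), (np.int64(316), np.int64(425), np.float64(-194.5), np.float64(-268.7))] [-2.6 -3.1  7.1] 0.040158949806091145 [-2.78127302e-05 -1.71006526e-01]
```

arm_command(delta_rot=[[0,0,0],[0,0,0],[0,0,0],[0,0,0],[0,0,0],[0,0,0],[0,0,0],[0,0,0],[0,0,0]], delta_pos=[[0,0,0],[0,0,0],[0,0,0],[0,0,0],[0,0,0],[0,0,0],[0,0,0],[0,0,0],[0,0,0]], gripper=[-0.95,-0.95,-0.95,-0.95,-0.95,-0.95,-0.95,-0.95,-0.95])

```text
time: 10.48
position: [0.5655, -0.0965, 0.1196]
tool_rot: [0.998, -0.068, 0.0, 0.0]
ft_force: [-0.2, -1.3, -0.5]
grip_width: 0.0837
grip_force: 0.0
```

Run:
```python
from h import *
o,r,x,p=rod();print(r,x,o["ft_force"].round(1),o["grip_width"],L(o["position"]))
```

```text
235 [(np.int64(12), np.int64(22), np.float64(12.3), np.float64(5.6)), (np.int64(55), np.int64(116), np.float64(-16.8), np.float64(-58.1)), (np.int64(131), np.int64(247), np.float64(-68.3), np.float64(-146.9)), (np.int64(271), np.int64(295), np.float64(-163.1), np.float64(-179.4)), (np.int64(318), np.int64(429), np.float64(-195.0), np.float64(-270.2))] [-0.2 -1.3 -0.5] 0.08372297397576393 [ 0.00022287 -0.17032772]
```

Ram ≈ 44 mm, pad nearly at the carton. A two-tooth partial stroke (12 mm) and then a full stroke should give a plunger value of ≈ 23 mm.

arm_command(delta_rot=[[0,0,0],[0,0,0],[0,0,0],[0,0,0],[0,0,0],[0,0,0],[0,0,0],[0,0,0]], delta_pos=[[0,0,0],[0,0,0],[0,0,0],[0,0,0],[0,0,0],[0,0,0],[0,0,0],[0,0,0]], gripper=[-0.1,-0.1,-0.1,-0.1,-0.1,-0.1,-0.1,-0.1])

```text
time: 11.2
position: [0.5658, -0.0928, 0.1209]
tool_rot: [0.998, -0.069, 0.001, -0.003]
ft_force: [0.5, 7.7, 9.6]
grip_width: 0.049
grip_force: 12.5
```

Run:
```python
from h import *
o,r,x,p=rod();print(r,x,o["ft_force"].round(1),o["grip_width"],L(o["position"]))
```

```text
234 [(np.int64(10), np.int64(20), np.float64(19.5), np.float64(12.7)), (np.int64(53), np.int64(109), np.float64(-10.0), np.float64(-48.4)), (np.int64(125), np.int64(260), np.float64(-59.4), np.float64(-151.6)), (np.int64(279), np.int64(301), np.float64(-164.5), np.float64(-179.5)), (np.int64(324), np.int64(421), np.float64(-195.2), np.float64(-261.0))] [0.5 7.7 9.6] 0.04897657996493254 [ 5.41973869e-06 -1.66634277e-01]
```

arm_command(delta_rot=[[0,0,0],[0,0,0],[0,0,0],[0,0,0],[0,0,0],[0,0,0],[0,0,0],[0,0,0],[0,0,0]], delta_pos=[[0,0,0],[0,0,0],[0,0,0],[0,0,0],[0,0,0],[0,0,0],[0,0,0],[0,0,0],[0,0,0]], gripper=[-0.95,-0.95,-0.95,-0.95,-0.95,-0.95,-0.95,-0.95,-0.95])

```text
time: 12.0
position: [0.5654, -0.0966, 0.1196]
tool_rot: [0.998, -0.068, 0.0, 0.0]
ft_force: [-0.6, 0.7, 0.6]
grip_width: 0.0841
grip_force: 0.0
```

Run:
```python
from h import *
o,r,x,p=rod();print(r,x,o["ft_force"].round(1),o["grip_width"],L(o["position"]));cv2.imwrite("pics/w6.png",p)
```

```text
235 [(np.int64(2), np.int64(12), np.float64(19.0), np.float64(12.2)), (np.int64(46), np.int64(106), np.float64(-10.8), np.float64(-51.5)), (np.int64(122), np.int64(247), np.float64(-62.3), np.float64(-147.0)), (np.int64(270), np.int64(294), np.float64(-162.6), np.float64(-178.8)), (np.int64(318), np.int64(420), np.float64(-195.1), np.float64(-264.2))] [-0.6  0.7  0.6] 0.08414093628295753 [ 1.46226169e-04 -1.70429089e-01]
```

View pics/w6.png

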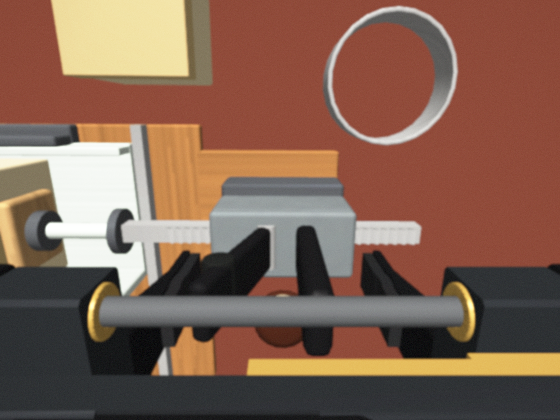

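The released rod end moved 6 mm, so only one tooth was gained; pad touches the carton (collar (42,230), flange (120,230), plunger ≈ 0.5 mm). A full stroke from here gives ≈ 19–20 mm, about half of the travel and well below crushing, so I make the final squeeze and hold.

arm_command(delta_rot=[[0,0,0],[0,0,0],[0,0,0],[0,0,0],[0,0,0],[0,0,0],[0,0,0],[0,0,0],[0,0,0],[0,0,0],[0,0,0],[0,0,0]], delta_pos=[[0,0,0],[0,0,0],[0,0,0],[0,0,0],[0,0,0],[0,0,0],[0,0,0],[0,0,0],[0,0,0],[0,0,0],[0,0,0],[0,0,0]], gripper=[1,1,1,1,1,1,1,1,1,1,1,1], grip_force=35)

```text
time: 13.05
position: [0.565, -0.0972, 0.1206]
tool_rot: [0.998, -0.068, -0.0, 0.001]
ft_force: [-3.2, -3.8, 6.2]
grip_width: 0.04
grip_force: 35.1
```

Run:
```python
from h import *
o,r,x,p=rod();print(r,x,o["ft_force"].round(1),o["grip_width"],o["grip_force"],L(o["position"]))
c=viewer.camera("scene")["pixels"][170:310,190:370];a=cv2.resize(c,(480,373));b=cv2.resize(p[100:300,:300],(560,373));cv2.imwrite("pics/f.png",cv2.resize(np.hstack([a,b]),(800,287)))
```

```text
234 [(np.int64(0), np.int64(10), np.float64(20.2), np.float64(13.4)), (np.int64(44), np.int64(77), np.float64(-9.7), np.float64(-32.1)), (np.int64(94), np.int64(256), np.float64(-43.7), np.float64(-153.7)), (np.int64(272), np.int64(293), np.float64(-164.6), np.float64(-178.9)), (np.int64(316), np.int64(390), np.float64(-194.6), np.float64(-244.9))] [-3.2 -3.8  6.2] 0.039975052395142235 35.06605044007301 [-1.35793265e-04 -1.71112978e-01]
```

View pics/f.png

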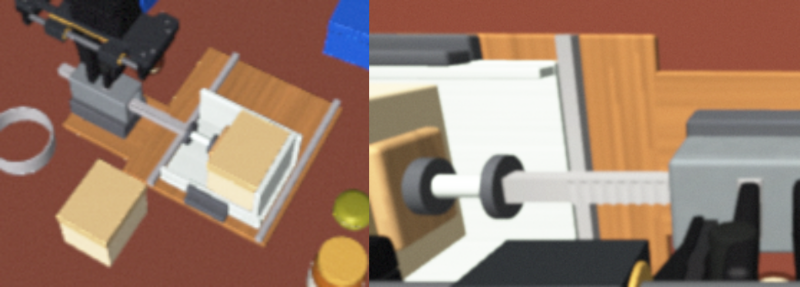

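The final views show the carton upright against the wall in the seated tray and the pad pressed on it. The flange–collar gap has shrunk from 41.4 to 22.4 mm, so the spring is squashed by about 19 mm, and trigger and handle are clamped (40 mm width, 35 N). Handing in.

```bash
python3 -c "
from rig import robot
print(robot.hand_in())"
```

```text
the job is handed in; nothing more can be done
None
```

The job is handed in at about 13 s: the tray is home at its stop, the pad bears on the carton with its spring pushed back about 19 mm of its 45 mm travel (roughly 8 N), and the gripper is still holding the trigger squeezed against the handle at 35 N.

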